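# Bring the salt round to the front of the turntable

## Robot

A 6-joint arm with a two-finger parallel gripper is mounted at the origin on a cart in front of the work surface, level with it; the furniture and walls round the work are solid. World frame = base frame: x ahead of the robot, y to its left, z up, the work surface at z = 0. Lengths are in mm, angles in rad, forces in N, time in s.
With the tool pointing down it reaches from about 325 to 1000 mm from the base axis. Payload 5.1 kg.
Tool frame: the origin (TCP) lies between the finger pads; the fingertips stand 11 mm ahead of it and the grasp point (between the pads) lies 8 mm behind it; z points along the fingers, y is the direction in which the jaws open and shut (so a half turn about z gives the same grasp; the last joint's range is limited). The gripper opens to 85 mm and grips with 20 to 120 N. Pads are 22 mm wide; open, the fingers measure 114 mm over their backs; the gripper's body (76 mm by 85 mm) begins 54 mm behind the grasp point. The pads swing forward as they close: fully open they stand 13 mm farther back than shut.
Start: joints at [1.261, 0.124, 1.65, -0, 1.367, -0.083], TCP at [146.182, 633.337, 242.322] pointing down, gripper open.
Joint ranges: [-2.61, 2.61], [-1.02, 2.33], [0.03, 2.71], [-1.35, 4.49], [0.32, 2.68], [-2.91, 2.91]. Speed limits (rad/s): [2.57, 2.57, 3.14, 3.14, 3.14, 3.14].

## Interface

Orientations are given as [roll, pitch, yaw] about the fixed x, y, z axes, in that order (R = Rz(yaw) Ry(pitch) Rx(roll)).
In Python, from workcell import env gives the robot as it stands.
- The arm moves only by the tool play_rows, never from a script. Its argument "targets" is one flat list of numbers, 7 for each row, row after row: the shift along the tool's x, y, z in m, then the turn, a rotation vector about the tool's x, y, z in rad, then the gripper command: -1 is shut, 1 is fully open, values between are in proportion. A call has 1 to 12 rows; each row shifts and turns the commanded pose from where the row before left it, along the tool's axes as they then stand; what a row does not reach is not made up. A row lasts 1/12 s, in which the tool goes at most 41.7 mm and 7.16 degrees, less where a joint would pass 70% of its speed; a pose out of reach is approached as far as the arm can. A call with a gripper value outside its range is refused whole. The fingers move at their own pace and stop on an object; "force" is the grip in N (left out, the last holds). Time passes only in rows, so rows that do not move let the fingers close. It gives the time, the measured TCP pose, the force and the opening at its end, in the units of the state.
- env.read_state(): the state, without advancing time (a new reading comes with each control period).
- env.grab_frame(name): name is "scene" or "side" or "wrist"; returns a dict with "img" (480x640x3 uint8, red, green, blue), "fx", "fy", "cx", "cy" (pixels), "R" (3x3) and "t" (3): a world point X has camera coordinates R X + t. Camera axes: x right, y down, z forward; pixel columns grow to the right and rows downward; lengths in mm; the calibration is good to about 2 mm. The wrist camera is an equidistant fisheye: a pixel r from the principal point sees the ray r / f radians off the axis. A picture is of the moment at which its call begins. There is no depth.
- env.hand_in(): hands the job in, once; it reports no verdict.
The state is a dict: "t": time; "joint_positions": joint angles; "dq": joint speeds; "effort": joint torques, N m; "tool_pos": TCP position; "orientation": TCP orientation; "wrist_force": force on the tool from outside, world axes, zero at the start; "wrist_torque": the same for the moment, N m; "gripper_width": finger opening in mm.
Only numpy, scipy, OpenCV 4.12 (cv2) and the standard library are available. Lean on these libraries where they do the work, as an engineer would, in place of code of your own. Each camera call takes 0.05 s, during which the arm holds its last target. There are 200 camera calls.

## Task

Turn the turntable by pushing the finger pegs on its rim, lightly and without gripping them, until the salt shaker stands at the front, directly in line with the small metal stud beside the disc. Do not touch, lift or tip anything standing on the turntable, leave the mug, pepper mill and onion where they are, and finish with the turntable at rest and the hand clear.

Things in the scene. Friction and masses are not known exactly. Their poses are not given: they have to be found in the camera images.
- turntable_base: fixed dark-metal foot of a kitchen turntable, 170 mm across and 9 mm high, standing on the worktop. Origin on the turning axis at worktop height. Its own -x axis points from the axis to the front stud, roughly towards the robot (up to 0.35 rad either side)
- front_stud (a point): top of the front stud: a small fixed metal stud, 18 mm wide and 18 mm high, on a short strip that reaches out from under the disc on the robot's side, 157 mm from the turning axis, just outside the disc; marks the front. It does not turn
- turntable: the turning wooden disc, 270 mm across, underside 10 mm and rubber-topped upper face 22 mm above the worktop, with four upright wooden finger pegs near its rim. Origin on the turning axis at worktop height, z up; it turns about z, freely either way for more than a full turn, against slight friction (about 1 N at a peg) and stops almost at once when no longer pushed. Fixed to the worktop: it cannot slide
- peg_0 (a point): a finger peg of the disc, 14 mm thick (20 mm at its foot, 17 mm at its head), upright, 125 mm from the turning axis, quarter turns apart; it reaches from the disc's face to 106 mm above the worktop. The point is on the peg's centreline, 80 mm above the worktop
- peg_1 (a point): a finger peg of the disc, 14 mm thick (20 mm at its foot, 17 mm at its head), upright, 125 mm from the turning axis, quarter turns apart; it reaches from the disc's face to 106 mm above the worktop. The point is on the peg's centreline, 80 mm above the worktop
- peg_2 (a point): a finger peg of the disc, 14 mm thick (20 mm at its foot, 17 mm at its head), upright, 125 mm from the turning axis, quarter turns apart; it reaches from the disc's face to 106 mm above the worktop. The point is on the peg's centreline, 80 mm above the worktop
- peg_3 (a point): a finger peg of the disc, 14 mm thick (20 mm at its foot, 17 mm at its head), upright, 125 mm from the turning axis, quarter turns apart; it reaches from the disc's face to 106 mm above the worktop. The point is on the peg's centreline, 80 mm above the worktop
- salt_shaker_center (a point): centre, 45 mm up, of the salt shaker: clear lower body and grey metal dome top with holes, no label, 44 mm wide, 90 mm high. Stands loose on the disc, its centre about 50 to 65 mm from the turning axis, and rides with it.
- spice_jar_center (a point): centre, 48 mm up, of a labelled glass spice jar with a flat screw cap, 44 mm wide, 96 mm high. Stands loose on the disc, its centre about 50 to 65 mm from the turning axis, and rides with it.
- garlic_center (a point): centre, 27 mm up, of a garlic bulb, 55 mm wide and high. Stands loose on the disc, its centre about 50 to 65 mm from the turning axis, and rides with it.
- honey_jar_center (a point): centre, 42 mm up, of a squat jar with a wide screw lid, 68 mm wide, 84 mm high. At the start it stands at the front. Stands loose on the disc, its centre about 50 to 65 mm from the turning axis, and rides with it.
- mug: bystander: a mug with a handle, 78 mm wide (114 mm with handle), 93 mm high, in front of the sink; origin under it
- pepper_mill: bystander: a turned wooden pepper mill, 58 mm wide, 170 mm high, behind the turntable to the right; origin under it
- onion: bystander: an onion, 75 mm wide, 77 mm high, in front of the sink, left of the mug; origin under it
Things that resemble listed ones, but are neither listed nor needed, are in the scene too. There is more than one size of the part that bears honey_jar_center; the job needs the larger.

How it is judged (in metres and radians):
On the way:
1. the fingers push the turntable (contact force between the fingers and turntable above 0.2 N), for 0.05 s.
At the end, for the whole second after the job is handed in: the salt shaker's centre is within 14 mm sideways of the line from the turning axis to the front stud, on the stud's side and at least 30 mm from the axis; the turntable is at rest; salt shaker, spice jar, garlic and honey jar all stand upright on the disc (y of salt_shaker_center in the frame of turntable_base between -0.014 and 0.014 m and x of salt_shaker_center in the frame of turntable_base below -0.03 m and angular speed of turntable below 0.05 rad/s and angle between each of salt_shaker_center, spice_jar_center, garlic_center, honey_jar_center's own z axis and vertical below 0.2 rad and horizontal distance between each of salt_shaker_center, spice_jar_center, garlic_center, honey_jar_center and turntable_base below 0.1 m and height (world z) of each of salt_shaker_center, spice_jar_center, garlic_center, honey_jar_center below 0.09 m); the robot touches nothing.
It fails at once if the robot touches something standing on the turntable (contact force between any of the fingers, the arm and salt_shaker above 0.5 N or contact force between any of the fingers, the arm and spice_jar above 0.5 N or contact force between any of the fingers, the arm and garlic above 0.5 N or contact force between any of the fingers, the arm and honey_jar above 0.5 N).
It fails at once if something standing on the turntable is lifted or toppled (height (world z) of salt_shaker_center above 0.082 m or angle between any of salt_shaker_center, spice_jar_center, garlic_center, honey_jar_center's own z axis and vertical above 0.35 rad or height (world z) of spice_jar_center above 0.085 m or height (world z) of garlic_center above 0.064 m or height (world z) of honey_jar_center above 0.079 m).
It fails at once if the turntable is gripped or forced (more than 30 N) (contact force between the fingers and turntable above 30 N).
It fails at once if mug, pepper mill or onion disturbed (moved more than 20 mm) (distance of any of mug, pepper_mill, onion from where it was at the start of the episode above 0.02 m).
It also fails if it takes over 58 s, if anything falls off the work surface, if the arm or the gripper's body presses on something with over 40 N, if the wrist force passes 120 N, or if a joint passes its speed limit or range.

## Working session

There is one attempt and no reset: what is moved stays moved. The work goes in short steps, Python scripts to look and compute and a tool call to move; the robot and the scene stay as the last step left them, time stands still between calls to the robot, and variables do not carry over. Pictures are saved under pics/ and viewed, about 8 in all and at most 12, crops included, and the job is handed in when it is done.

Besides the shell and the picture viewer there is one more tool, called after "Request:" in YAML: its name, and indented under it one key for each argument. play_rows: Moves the arm, as the interface text tells. Its arguments: {"type":"object","properties":{"targets":{"type":"array"},"force":{"type":"number"}},"required":["targets"]}

```bash
mkdir -p pics; python3 - <<'E'
from workcell import env
import cv2,pickle
for n in ["scene","side"]:
    f=env.grab_frame(n); pickle.dump(f,open(f"pics/{n}0.pkl","wb")); cv2.imwrite(f"pics/{n}0.png",f["img"][:,:,::-1])
    print(n,f["fx"],f["cx"],f["cy"],f["R"],f["t"])
s=env.read_state();print(s)
E
```

```text
scene 571.00667606807 315.01630341196335 238.95695042771914 [[ 0.70286312 -0.71109565  0.01806672]
 [-0.52712126 -0.53773673 -0.65801397]
 [ 0.47762601  0.4529704  -0.75278896]] [-297.6469447   451.92575969 1251.45994444]
side 474.00513444093394 324.4182919793461 240.83963064764248 [[ 0.86383227 -0.50377598  0.00189174]
 [-0.31658619 -0.54576845 -0.77582858]
 [ 0.39187626  0.66958686 -0.63094091]] [-447.49380441  344.04817755 1060.34859133]
{'t': 0.1, 'joint_positions': array([ 1.26136297e+00,  1.24406287e-01,  1.65153562e+00,  8.82344718e-06,
        1.36750799e+00, -8.26088757e-02]), 'dq': array([-2.75393450e-03, -4.99329447e-04, -4.93520102e-03,  8.94827104e-04,
       -2.36285883e-03,  6.30281717e-05]), 'effort': array([ 3.15372899e-04, -4.24935579e+01, -3.66650176e+01, -4.10433483e-05,
        3.92082424e-03, -1.21465121e-05]), 'tool_pos': array([146.0439648 , 632.8344308 , 241.19875128]), 'orientation': array([-3.13974246e+00, -1.61859084e-04,  2.91476623e+00]), 'wrist_force': array([-0.548144  ,  0.35566346,  0.51008854]), 'wrist_torque': array([-0.05859482, -0.04425987,  0.02464098]), 'gripper_width': 85.17896253012938}
```

View pics/scene0.png

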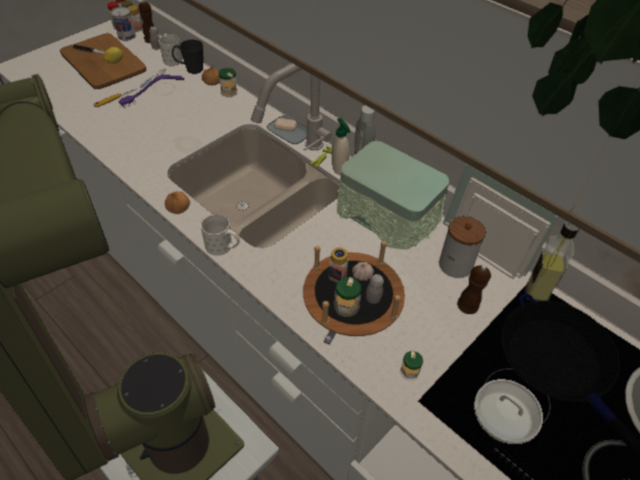

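View pics/side0.png

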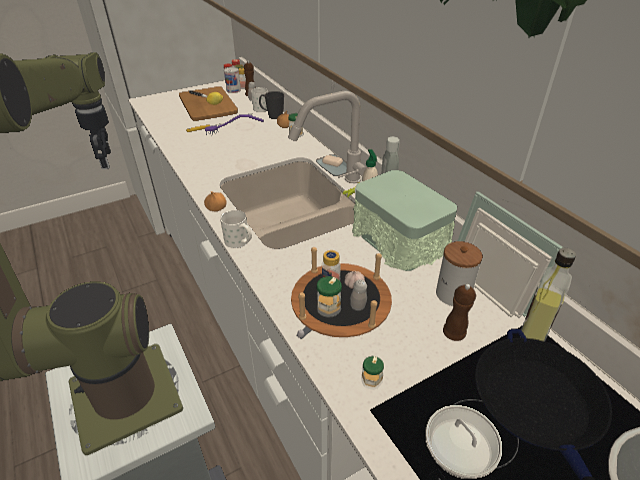

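The scene view shows the disc at about (354,292) and the stud at (330,337). On the disc are the honey jar (348,297), spice jar (338,265), garlic (363,271) and a grey-domed shaker (375,289). Possible lookalikes:
- **Small honey jar:** off the disc at (412,363), so a decoy.
- **Far shakers:** near (155,35).

The salt shaker is the one on the disc. Next I'll check it in a close crop.

```bash
python3 - <<'E'
import cv2,numpy as np
a=cv2.imread("pics/scene0.png")[230:350,290:420]; b=cv2.imread("pics/side0.png")[235:355,280:410]
b=cv2.resize(b,None,fx=5,fy=5,interpolation=cv2.INTER_CUBIC);a=cv2.resize(a,None,fx=5,fy=5,interpolation=cv2.INTER_CUBIC)
cv2.imwrite("pics/a.png",np.clip(a*1.5,0,255));cv2.imwrite("pics/b.png",b)
E
```

```text
[ WARN:0@0.040] global loadsave.cpp:1063 imwrite_ Unsupported depth image for selected encoder is fallbacked to CV_8U.
```

View pics/a.png

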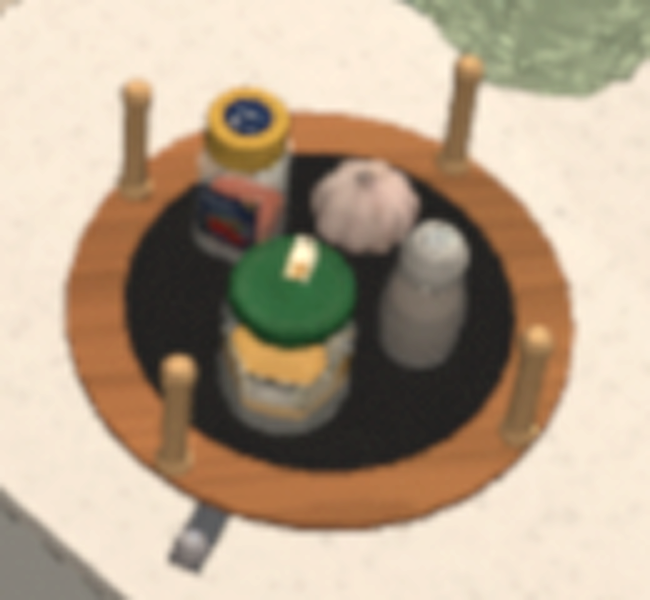

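View pics/b.png

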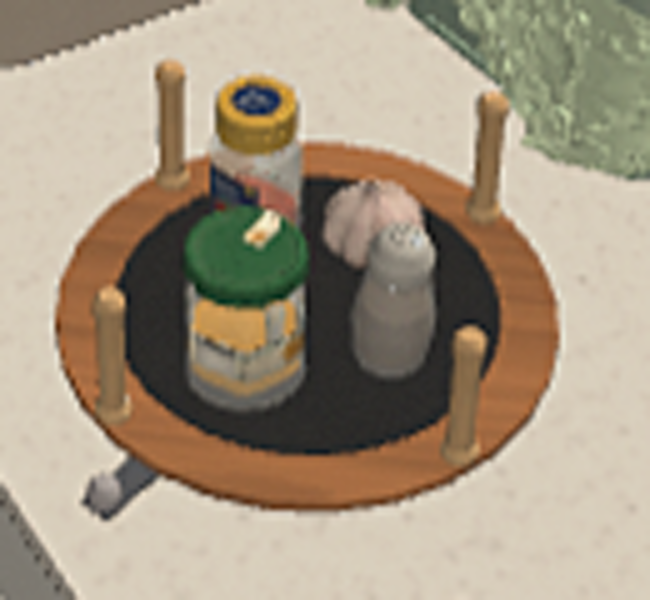

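The crops confirm the salt shaker: unlabelled, grey dome, at scene crop (440,240). The pegs and stud are clear in both views, so I'll fit the geometry from them.

```bash
cat > h.py <<'E'
import pickle,numpy as np
from scipy.optimize import least_squares
def proj(f,X):
    c=np.asarray(X)@np.array(f["R"]).T+f["t"]; return np.c_[f["fx"]*c[:,0]/c[:,2]+f["cx"],f["fy"]*c[:,1]/c[:,2]+f["cy"]]
def ray(f,p,z):
    R=np.array(f["R"]);o=-R.T@f["t"];d=R.T@np.array([(p[0]-f["cx"])/f["fx"],(p[1]-f["cy"])/f["fy"],1]);return (o+d*(z-o[2])/d[2])[:2]
def tri(fs,ps):
    return least_squares(lambda X:np.concatenate([proj(f,[X])[0]-p for f,p in zip(fs,ps)]),[600,-100,50]).x
E
python3 - <<'E'
from h import *
S,D=[pickle.load(open(f"pics/{n}0.pkl","rb")) for n in("scene","side")]
s=lambda *p:np.array(p)/5-.4+[290,230]
d=lambda *p:np.array(p)/5-.4+[280,235]
P={'farL':(s(136,90),d(170,70)),'farR':(s(468,68),d(492,102)),'nearL':(s(178,367),d(109,298)),'nearR':(s(537,339),d(469,337))}
for k,(a,b) in P.items(): print(k,ray(S,a,104).round(1),ray(D,b,104).round(1),tri((S,D),(a,b)).round(1))
obs=np.array(list(P.values()))  # order: ring order farL, farR, nearR, nearL
o=obs[[0,1,3,2]]
def res(v):
    a=v[2]-np.arange(4)*np.pi/2
    X=np.c_[v[0]+125*np.cos(a),v[1]+125*np.sin(a),np.full(4,104)]
    return np.r_[(proj(S,X)-o[:,0]).ravel(),(proj(D,X)-o[:,1]).ravel()]
t=[tri((S,D),x) for x in o]; c=np.mean(t,0)[:2]; a0=np.arctan2(*(t[0][:2]-c)[::-1])
r=least_squares(res,[*c,a0]);print("centre,ang",r.x,abs(r.fun).max());c=r.x[:2]
def pol(n,p): p=p-c; print(n,(p+c).round(1),"r",np.hypot(*p).round(1),"ang",np.degrees(np.arctan2(p[1],p[0])).round(1))
for k in range(4): a=r.x[2]-k*np.pi/2; pol(f"peg{k}",c+125*np.array([np.cos(a),np.sin(a)]))
for n,a,b,z in(("stud",s(192,545),d(103,490),18),("salttop",s(441,240),d(405,237),108),("saltbot",s(420,343),d(391,357),22),("honeytop",s(293,285),d(246,252),106),("spicetop",s(248,117),d(257,100),118),("garlic",s(365,205),d(378,222),49)):
    pol(n+" S",ray(S,a,z));pol(n+" D",ray(D,b,z))
E
```

```text
farL [555.5 126.5] [554.7 122. ] [560.3 131.4  95.3]
farR [691.7  14.2] [691.3  11.8] [695.4  16.7  98.7]
nearL [444.8 -10.9] [444.3 -14.3] [447.9  -7.9  97.1]
nearR [ 581.7 -122.7] [ 581.7 -124.2] [ 584.1 -121.3  100.2]
centre,ang [568.44025084   0.69628574   1.67607983] 0.6881664092036317
peg0 [555.3 125. ] r 125.0 ang 96.0
peg1 [692.7  13.8] r 125.0 ang 6.0
peg2 [ 581.6 -123.6] r 125.0 ang -84.0
peg3 [444.1 -12.4] r 125.0 ang -174.0
stud S [417.9 -50.3] r 159.0 ang -161.3
stud D [416.8 -54.2] r 161.2 ang -160.1
salttop S [591.9 -51.8] r 57.5 ang -65.9
salttop D [590.8 -54.7] r 59.7 ang -68.0
saltbot S [588.7 -51.5] r 56.0 ang -68.8
saltbot D [587.5 -54.1] r 58.1 ang -70.8
honeytop S [519.6 -17.7] r 52.2 ang -159.4
honeytop D [517.5 -22.2] r 55.8 ang -155.8
spicetop S [574.9  65.3] r 65.0 ang 84.3
spicetop D [574.5  62.7] r 62.3 ang 84.4
garlic S [619.3  16.9] r 53.4 ang 17.7
garlic D [621.   11.6] r 53.7 ang 11.8
```

```bash
python3 - <<'E'
from h import *
S=pickle.load(open("pics/scene0.pkl","rb"))
for n,p in(("box near corner L",(339,205)),("box near R",(410,246)),("mug",(217,250)),("onion",(177,212)),("mill",(470,310))): print(n,ray(S,p,0).round())
y=2.915;d=np.array([461-146.2,-64-633.3])
print(d@[np.cos(y),np.sin(y)]/24,d@[np.sin(y),-np.cos(y)]/24)
E
```

```text
box near corner L [790. 259.]
box near R [816.   3.]
mug [411. 379.]
onion [420. 579.]
mill [ 754. -246.]
-19.30864045108132 -25.3646988759921
```

Request:
play_rows:
  targets: [-0.0193,-0.02536,0,0,0,0,-1,-0.0193,-0.02536,0,0,0,0,-1,-0.0193,-0.02536,0,0,0,0,-1,-0.0193,-0.02536,0,0,0,0,-1,-0.0193,-0.02536,0,0,0,0,-1,-0.0193,-0.02536,0,0,0,0,-1,-0.0193,-0.02536,0,0,0,0,-1,-0.0193,-0.02536,0,0,0,0,-1,-0.0193,-0.02536,0,0,0,0,-1,-0.0193,-0.02536,0,0,0,0,-1,-0.0193,-0.02536,0,0,0,0,-1,-0.0193,-0.02536,0,0,0,0,-1]
  force: 20

```text
t: 1.1
tool_pos: [303.4, 283.2, 241.9]
orientation: [-3.141, -0.0, 2.915]
wrist_force: [0.8, 0.5, -0.4]
gripper_width: -0.1
```

Request:
play_rows:
  targets: [-0.0193,-0.02536,0,0,0,0,-1,-0.0193,-0.02536,0,0,0,0,-1,-0.0193,-0.02536,0,0,0,0,-1,-0.0193,-0.02536,0,0,0,0,-1,-0.0193,-0.02536,0,0,0,0,-1,-0.0193,-0.02536,0,0,0,0,-1,-0.0193,-0.02536,0,0,0,0,-1,-0.0193,-0.02536,0,0,0,0,-1,-0.0193,-0.02536,0,0,0,0,-1,-0.0193,-0.02536,0,0,0,0,-1,-0.0193,-0.02536,0,0,0,0,-1,-0.0193,-0.02536,0,0,0,0,-1]

```text
t: 2.1
tool_pos: [460.7, -65.5, 241.9]
orientation: [3.141, -0.0, 2.914]
wrist_force: [0.9, 0.6, -0.7]
gripper_width: 0.1
```

Request:
play_rows:
  targets: [0,0,0,0,0,0.1,-1,0,0,0,0,0,0.1,-1,0,0,0,0,0,0.1,-1,0,0,0,0,0,0.1,-1,0,0,0,0,0,0.1,-1,0,0,0,0,0,0.1,-1,0,0,0,0,0,0.1,-1,0,0,0,0,0,0.105,-1,0,0,0,0,0,0,-1,0,0,0,0,0,0,-1]

```text
t: 2.93
tool_pos: [460.4, -63.8, 241.9]
orientation: [-3.141, -0.0, 2.112]
wrist_force: [-0.2, 0.8, -1.1]
gripper_width: 0.1
```

Request:
play_rows:
  targets: [0,0,0.02,0,0,0,-1,0,0,0.02,0,0,0,-1,0,0,0.02,0,0,0,-1,0,0,0.02,0,0,0,-1,0,0,0.02,0,0,0,-1,0,0,0.02,0,0,0,-1,0,0,0.015,0,0,0,-1,0,0,0.015,0,0,0,-1,0,0,0.015,0,0,0,-1,0,0,0,0,0,0,-1]

```text
t: 3.77
tool_pos: [458.1, -63.2, 73.9]
orientation: [-3.137, -0.005, 2.112]
wrist_force: [-0.2, 0.2, -0.7]
gripper_width: -0.2
```

```bash
python3 - <<'E'
from workcell import env
import cv2,numpy as np
a=env.grab_frame("scene")["img"][200:350,260:430,::-1];b=env.grab_frame("side")["img"][205:355,240:410,::-1]
cv2.imwrite("pics/c.png",cv2.resize(np.vstack([np.clip(a*1.5,0,255).astype(np.uint8),b]),None,fx=2,fy=2,interpolation=cv2.INTER_CUBIC))
E
```

```text
(no output)
```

View pics/c.png

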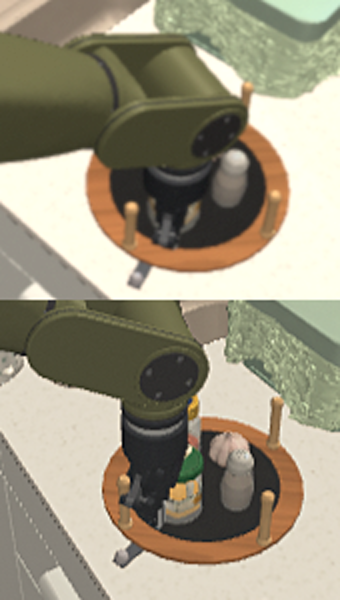

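The finger is down behind the near peg and clear of the jars. I'll start the co-rotating arc push.

Request:
play_rows:
  targets: [0.0065,0.00017,0,0,0,0.0524,-1,0.0065,0.00017,0,0,0,0.0524,-1,0.0065,0.00017,0,0,0,0.0524,-1,0.0065,0.00017,0,0,0,0.0524,-1,0.0065,0.00017,0,0,0,0.0524,-1,0.0065,0.00017,0,0,0,0.0524,-1,0.0065,0.00017,0,0,0,0.0524,-1,0.0065,0.00017,0,0,0,0.0524,-1,0.0065,0.00017,0,0,0,0.0524,-1,0.0065,0.00017,0,0,0,0.0524,-1]

```text
t: 4.7
tool_pos: [444.0, -2.0, 79.0]
orientation: [3.139, 0.001, 1.584]
wrist_force: [-0.2, -1.3, 0.3]
gripper_width: -0.1
```

```bash
python3 - <<'E'
from workcell import env
import cv2,numpy as np
a=env.grab_frame("scene")["img"][200:350,260:430,::-1];b=env.grab_frame("side")["img"][205:355,240:410,::-1]
cv2.imwrite("pics/d.png",cv2.resize(np.vstack([np.clip(a*1.5,0,255).astype(np.uint8),b]),None,fx=2,fy=2,interpolation=cv2.INTER_CUBIC))
E
```

```text
(no output)
```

View pics/d.png

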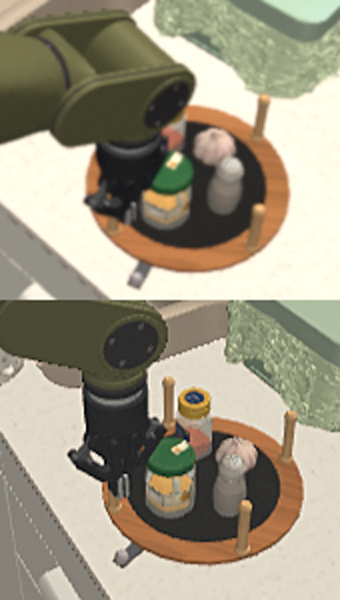

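The push works: the near-right peg has moved from (267,515) to (243,525) and the force is about 1 N. About 78° remain, so I'll continue.

Request:
play_rows:
  targets: [0.0065,0.00017,0,0,0,0.0524,-1,0.0065,0.00017,0,0,0,0.0524,-1,0.0065,0.00017,0,0,0,0.0524,-1,0.0065,0.00017,0,0,0,0.0524,-1,0.0065,0.00017,0,0,0,0.0524,-1,0.0065,0.00017,0,0,0,0.0524,-1,0.0065,0.00017,0,0,0,0.0524,-1,0.0065,0.00017,0,0,0,0.0524,-1,0.0065,0.00017,0,0,0,0.0524,-1,0.0065,0.00017,0,0,0,0.0524,-1,0.0065,0.00017,0,0,0,0.0524,-1,0.0065,0.00017,0,0,0,0.0524,-1]

```text
t: 5.8
tool_pos: [466.4, 71.3, 78.3]
orientation: [3.141, -0.0, 0.957]
wrist_force: [-0.6, 0.7, -0.2]
gripper_width: 0.2
```

Request:
play_rows:
  targets: [0.0065,0.00017,0,0,0,0.0524,-1,0.0065,0.00017,0,0,0,0.0524,-1,0.0065,0.00017,0,0,0,0.0524,-1,0.0065,0.00017,0,0,0,0.0524,-1,0.0065,0.00017,0,0,0,0.0524,-1,0.0065,0.00017,0,0,0,0.0524,-1,0.0065,0.00017,0,0,0,0.0524,-1,0.0065,0.00017,0,0,0,0.0524,-1,0.0065,0.00017,0,0,0,0.0524,-1,0.004,0.0001,0,0,0,0.032,-1,0,0,0,0,0,0,-1]

```text
t: 6.72
tool_pos: [514.2, 111.4, 78.5]
orientation: [3.141, -0.002, 0.455]
wrist_force: [-0.8, 0.2, -0.4]
gripper_width: -0.3
```

```bash
python3 - <<'E'
from workcell import env
import cv2,numpy as np,pickle
fs=[env.grab_frame(n) for n in("scene","side")];pickle.dump(fs,open("pics/e.pkl","wb"))
a=fs[0]["img"][230:350,290:420,::-1];b=fs[1]["img"][235:355,280:410,::-1]
cv2.imwrite("pics/e.png",cv2.resize(np.hstack([np.clip(a*1.5,0,255).astype(np.uint8),b]),None,fx=3,fy=3,interpolation=cv2.INTER_CUBIC))
E
```

```text
(no output)
```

View pics/e.png

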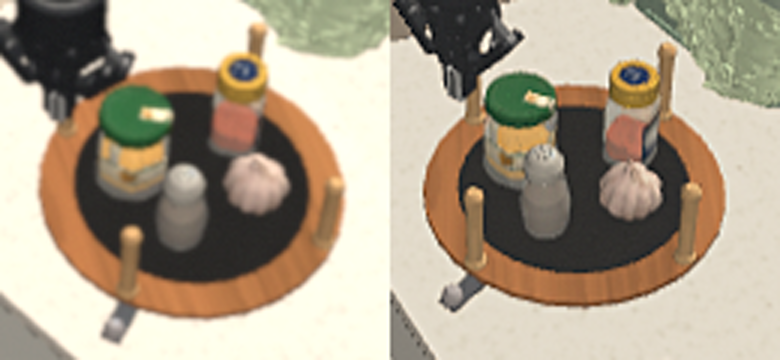

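```bash
cat > m.py <<'E'
from h import *
S,D=pickle.load(open("pics/e.pkl","rb"))
c=np.array([568.4,.7])
s=lambda *p:np.array(p)/3-.33+[290,230]
d=lambda *p:np.array(p)/3-.33+[280,235]
def pol(n,p): p=p-c; print(n,"r",np.hypot(*p).round(1),"ang",np.degrees(np.arctan2(p[1],p[0])).round(1))
E
python3 - <<'E'
from m import *
for n,a,b,z in(("salttop",s(184,177),d(155,157),108),("saltbot",s(181,237),d(155,226),22),("pegfront",s(131,235),d(83,196),104),("pegright",s(334,186),d(302,191),104),("pegback",s(257,32),d(278,51),104),("stud",s(113,326),d(61,294),18)):
    pol(n+" S",ray(S,a,z));pol(n+" D",ray(D,b,z))
E
```

```text
salttop S r 57.3 ang -150.3
salttop D r 60.5 ang -146.0
saltbot S r 57.2 ang -147.2
saltbot D r 57.7 ang -146.2
pegfront S r 125.2 ang -163.6
pegfront D r 127.2 ang -161.9
pegright S r 124.1 ang -74.2
pegright D r 128.2 ang -74.3
pegback S r 121.1 ang 16.6
pegback D r 121.5 ang 14.4
stud S r 159.0 ang -161.9
stud D r 161.7 ang -160.2
```

About 13.5° remain (salt at about -147.3°, stud at about -160.9°). I'll finish the push, back off, and lift.

Request:
play_rows:
  targets: [0.0072,0.0002,0,0,0,0.0576,-1,0.0072,0.0002,0,0,0,0.0576,-1,0.0072,0.0002,0,0,0,0.0576,-1,0.005,0.0001,0,0,0,0.04,-1,0.0027,0.0001,0,0,0,0.023,-1,0,0,0,0,0,0,-1,0,0,0,0,0,0,-1,-0.008,-0.001,0,0,0,0,-1,-0.008,-0.001,0,0,0,0,-1,-0.008,-0.001,0,0,0,0,-1]

```text
t: 7.65
tool_pos: [515.1, 118.5, 77.1]
orientation: [-3.142, 0.001, 0.218]
wrist_force: [-0.5, -0.4, -0.1]
gripper_width: 0.2
```

Request:
play_rows:
  targets: [0,0,0,0,0,0,-1,0,0,-0.015,0,0,0,-1,0,0,-0.025,0,0,0,-1,0,0,-0.03,0,0,0,-1,0,0,-0.03,0,0,0,-1,0,0,-0.03,0,0,0,-1,-0.03,0,-0.015,0,0,0,-1,-0.03,0,0,0,0,0,-1,-0.03,0,0,0,0,0,-1,0,0,0,0,0,0,-1,0,0,0,0,0,0,-1]

```text
t: 8.57
tool_pos: [427.5, 99.2, 222.4]
orientation: [3.141, -0.002, 0.218]
wrist_force: [0.5, 0.7, 0.6]
gripper_width: -0.2
```

```bash
python3 - <<'E'
from workcell import env
import cv2,numpy as np,pickle
fs=[env.grab_frame(n) for n in("scene","side")];pickle.dump(fs,open("pics/e.pkl","wb"))
a=fs[0]["img"][230:350,290:420,::-1];b=fs[1]["img"][235:355,280:410,::-1]
cv2.imwrite("pics/f.png",cv2.resize(np.hstack([np.clip(a*1.5,0,255).astype(np.uint8),b]),None,fx=3,fy=3,interpolation=cv2.INTER_CUBIC))
E
```

```text
(no output)
```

View pics/f.png

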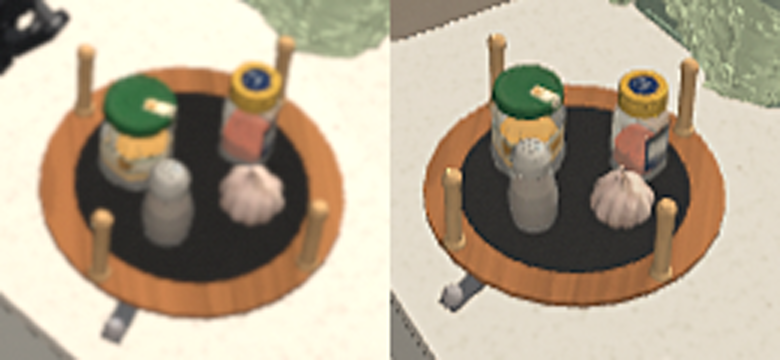

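```bash
python3 - <<'E'
from m import *
for n,a,b,z in(("salttop",s(170,171),d(140,150),108),("saltbot",s(167,233),d(144,218),22),("pegfront",s(101,217),d(63,176),104),("pegright",s(318,207),d(276,207),104),("pegback",s(286,44),d(299,67),104),("pegL",s(87,51),d(107,42),104)):
    pol(n+" S",ray(S,a,z));pol(n+" D",ray(D,b,z))
E
```

```text
salttop S r 55.8 ang -163.1
salttop D r 60.2 ang -160.1
saltbot S r 57.1 ang -159.8
saltbot D r 55.0 ang -159.4
pegfront S r 124.8 ang -177.1
pegfront D r 124.8 ang -174.7
pegright S r 123.8 ang -86.3
pegright D r 127.5 ang -87.1
pegback S r 123.9 ang 3.5
pegback D r 121.3 ang 1.2
pegL S r 124.9 ang 93.3
pegL D r 119.0 ang 94.7
```

```bash
python3 -c "
from workcell import env
env.hand_in()"
```

```text
the job is handed in; nothing more can be done
```

I turned the disc about 92° clockwise by pushing one peg with the closed fingers. I then backed the hand off, lifted it clear to 222 mm, and handed in the job at about 9 s of the 58 s allowed.

- **Alignment:** the salt shaker is at about -160.5° around the axis and the stud at about -160.9°. That is within 1 to 2 mm sideways against the 14 mm limit, with the shaker about 57 mm out on the stud's side. The two cameras disagreed by 1 to 3° (about 1 to 3 mm).
- **Items on the disc:** the last picture shows all four upright.
- **Contact force:** the wrist force read about 1 N or less throughout the push, apart from one 1.3 N reading. No contact showed at the end.
- **Not re-measured:** I did not check the mug, pepper mill and onion again. The arm's path stayed well clear of them.

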